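Open the syrup that is due

ROBOT

A 6-joint arm with a two-finger parallel gripper is mounted at the origin on the work surface. World frame = base frame: x ahead of the robot, y to its left, z up, the work surface at z = 0. Lengths are in mm, angles in degrees, forces in N, time in s.
With the tool pointing down it reaches from about 300 to 850 mm from the base axis. Payload 4.2 kg.
Tool frame: the origin (TCP) lies midway between the tips of the shut fingers; the grasp point (between the pads) lies 19 mm behind it (pinch_z is the distance from the TCP to the grasp point, in mm); z points along the fingers, y is the line along which they close (so a half turn about z gives the same grasp; the last joint's range is limited). The gripper opens to 91 mm and grips with 3 to 60 N. Pads are 32 mm wide; open, the fingers measure 118 mm over their backs; the gripper's body (76 mm by 178 mm) begins 60 mm behind the grasp point.
Start: joints at [-65.317, 18.312, 89.639, -0, 72.044, -1.146], TCP at [250.525, -517.572, 213.976] pointing down, gripper open.
Joint ranges: [-177.97, 177.97], [-48.28, 115.42], [12.27, 149.76], [-77.06, 257.06], [2.81, 150.46], [-146.56, 146.56]. Speed limits (degrees/s): [147.25, 147.25, 180, 180, 180, 180].

INTERFACE

Orientations are given as [roll, pitch, yaw] about the fixed x, y, z axes, in that order (R = Rz(yaw) Ry(pitch) Rx(roll)).
In Python, from workcell import * gives the robot as it stands.
- The arm moves only by the tool step_arm, never from a script. Its argument "steps" is a list of rows, each a list of 7 numbers: the turn, a rotation vector about the tool's x, y, z in degrees, then the shift along the tool's x, y, z in mm, then the opening, from 0 (shut) to 1 (fully open). In form: [[rx, ry, rz, x, y, z, hand], ...]. A call has exactly 8 rows; each row shifts and turns the commanded pose from where the row before left it, along the tool's axes as they then stand; what a row does not reach is not made up. A row lasts 1/8 s, in which the tool goes at most 62.5 mm and 10.7 degrees, less where a joint would pass 70% of its speed; a pose out of reach is approached as far as the arm can. A call is refused whole if a number of a shift passes 62.5 or a number of a turn 10.7, either way. A call with a gripper value outside its range is refused whole. The fingers move at their own pace and stop on an object; "force" is the grip in N (left out, the last holds). Time passes only in rows, so rows that do not move let the fingers close, or fill a call up. It gives the time, the measured TCP pose, the force, the opening and the grip force at its end, in the units of the state.
- state(): the state, without advancing time (a new reading comes with each control period).
- grab_frame(name): name is "scene" or "top"; returns a dict with "image" (384x512x3 uint8, blue, green, red), "fovy" (degrees; the focal length in pixels is half the picture's height over the tangent of half this angle, whatever the lens; pixels are square), "cx", "cy" (the principal point, pixels), "origin" and "rotation" of the camera in the world. Camera axes: x right, y down, z forward; pixel columns grow to the right and rows downward; lengths in mm; the calibration is good to about 2 mm. A picture is of the moment at which its call begins. There is no depth.
- job_done(): hands the job in; it is judged then, once.
The state is a dict: "time_s": time; "qpos": joint angles; "qvel": joint speeds; "effort": joint torques, N m; "ee_pos": TCP position; "ee_rot": TCP orientation; "force": force on the tool from outside, world axes, zero at the start; "torque": the same for the moment, N m; "gripper_width": finger opening in mm; "gripper_force": force on a finger pad.
Only numpy, scipy, OpenCV 4.12 (cv2) and the standard library are available. Lean on these libraries where they do the work, as an engineer would, in place of code of your own. Each camera call takes 0.05 s, during which the arm holds its last target. There are 200 camera calls.

TASK

The teaspoon has been laid beside the syrup bottle that is due now: press that bottle's safety cap down, twist it anticlockwise until it is free, and lift it off. Finish holding the cap upright straight above its open bottle, about five centimetres clear of the rim, ready for the dose; do not put it down or let go. The bottle stays standing where it is, the other bottle stays closed, and nothing else on the counter is disturbed.

Things in the scene. Friction and masses are not known exactly. Their poses are not given: they have to be found in the camera images.
- bottle_red: upright round amber glass syrup bottle with a wide red band above and below its paper label; body 84 mm across up to z = 90 mm, sloping shoulder to a neck 34 mm across that starts at z = 117 mm, open rim at z = 138 mm; loose on the counter, 0.65 to 0.95 kg. Origin: centre of its underside; z up.
- cap_red: white ribbed push-and-turn cap of the red-banded bottle, 53 mm across, 26 mm tall, 30 g, red arrows on top. Origin: centre of its underside; flat top at z = 26 mm. Closed, its underside is 126 mm above the bottle's. It turns only while pressed 4 mm or more down: anticlockwise from above (positive about z), free to lift straight off at 0.7 to 1.4 rad (best 1.05), hard stop at 1.5.
- rim_red (a point): centre of the red bottle's rim, 138 mm above its underside. The cap closes over it, its underside 12 mm below this point. A sprung disc in the cap presses on the rim: pushed from above, the cap starts down at 6 N, is 4 mm down at about 12 N and stops 6.5 mm down at about 16 N. Nothing but its weight and the press holds the bottle.
- bottle_yellow: upright round amber glass syrup bottle with a wide yellow band above and below its paper label; body 84 mm across up to z = 90 mm, sloping shoulder to a neck 34 mm across that starts at z = 117 mm, open rim at z = 138 mm; loose on the counter, 0.65 to 0.95 kg. Origin: centre of its underside; z up.
- cap_yellow: white ribbed push-and-turn cap of the yellow-banded bottle, 53 mm across, 26 mm tall, 30 g, red arrows on top. Origin: centre of its underside; flat top at z = 26 mm. Closed, its underside is 126 mm above the bottle's. It turns only while pressed 4 mm or more down: anticlockwise from above (positive about z), free to lift straight off at 0.7 to 1.4 rad (best 1.05), hard stop at 1.5.
- rim_yellow (a point): centre of the yellow bottle's rim, 138 mm above its underside. The cap closes over it, its underside 12 mm below this point. A sprung disc in the cap presses on the rim: pushed from above, the cap starts down at 6 N, is 4 mm down at about 12 N and stops 6.5 mm down at about 16 N. Nothing but its weight and the press holds the bottle.
- teaspoon: steel teaspoon, 140 mm long, lying flat about 0.1 m from the axis of the bottle that is due (the other bottle is at least 0.18 m away). Origin: under the middle of its length; x along it towards the bowl.
- tumbler: steel drinking tumbler, 66 mm across the rim and 85 mm tall, standing about 0.1 m from the axis of the bottle that is not due. Origin: centre of its underside.
- tiffin: three-tier stainless steel tiffin carrier with side lever latch and top handle, 136 mm across, 165 mm over the frame straps, 234 mm tall, at the back. Origin: centre of its underside.
- lunchbox: blue plastic lunchbox with clip-on lid, 137 by 201 by 64 mm tall, at the back. Origin: centre of its underside.
- silicone_lid: round green silicone lid lying flat, 124 mm across, 6 mm thick, 20 mm tall at its knob. Origin: centre of its underside.
There are look-alikes about, which are no part of the job. What is shaped like the cap_red but pink or purple is not meant.

How it is judged (in metres and radians):
On the way, in this order (a step that is already met when the one before it is completed fails the run):
1. the cap of the bottle beside the teaspoon is pressed down (3 mm or more) (((horizontal distance between teaspoon and bottle_red below 0.15 m and z of cap_red in the frame of bottle_red below 0.123 m) or (horizontal distance between teaspoon and bottle_yellow below 0.15 m and z of cap_yellow in the frame of bottle_yellow below 0.123 m))), for 0.1 s.
2. that cap is twisted on its bottle past its lock (35 degrees or more) (((horizontal distance between teaspoon and bottle_red below 0.15 m and z of cap_red in the frame of bottle_red below 0.138 m and angle between the x axis of cap_red and the x axis of bottle_red, either way round above 0.61 rad) or (horizontal distance between teaspoon and bottle_yellow below 0.15 m and z of cap_yellow in the frame of bottle_yellow below 0.138 m and angle between the x axis of cap_yellow and the x axis of bottle_yellow, either way round above 0.61 rad))), for 0.1 s.
At the end, for the whole second after the job is handed in: The due bottle's cap is in the fingers, still, upright (0.25 rad), 20 to 150 mm clear of the rim, within 30 mm of the bottle's axis, not touching it; that bottle stands within 30 mm of its start; the other, cap closed, within 20 mm (((horizontal distance between teaspoon and bottle_red below 0.15 m and z of cap_red in the frame of bottle_red between 0.158 and 0.288 m and horizontal distance between cap_red and bottle_red below 0.03 m and angle between cap_red's own z axis and vertical below 0.25 rad and linear speed of cap_red below 0.02 m/s and contact force between cap_red and the fingers above 1 N and contact force between cap_red and bottle_red below 0.05 N and height (world z) of bottle_red below 0.004 m and angle between each of bottle_red, bottle_yellow's own z axis and vertical below 0.06 rad and distance of bottle_red from where it was at the start of the episode below 0.03 m and z of cap_yellow in the frame of bottle_yellow between 0.123 and 0.129 m and angle between the x axis of cap_yellow and the x axis of bottle_yellow, either way round below 0.2 rad and distance of bottle_yellow from where it was at the start of the episode below 0.02 m) or (horizontal distance between teaspoon and bottle_yellow below 0.15 m and z of cap_yellow in the frame of bottle_yellow between 0.158 and 0.288 m and horizontal distance between cap_yellow and bottle_yellow below 0.03 m and angle between cap_yellow's own z axis and vertical below 0.25 rad and linear speed of cap_yellow below 0.02 m/s and contact force between cap_yellow and the fingers above 1 N and contact force between cap_yellow and bottle_yellow below 0.05 N and height (world z) of bottle_yellow below 0.004 m and angle between each of bottle_yellow, bottle_red's own z axis and vertical below 0.06 rad and distance of bottle_yellow from where it was at the start of the episode below 0.03 m and z of cap_red in the frame of bottle_red between 0.123 and 0.129 m and angle between the x axis of cap_red and the x axis of bottle_red, either way round below 0.2 rad and distance of bottle_red from where it was at the start of the episode below 0.02 m))); the arm keeps its last pose, push and grip.
It fails at once if the bottle that is due is tipped more than 0.25 rad or shifted more than 40 mm ((horizontal distance between teaspoon and bottle_red below 0.15 m and (angle between bottle_red's own z axis and vertical above 0.25 rad or distance of bottle_red from where it was at the start of the episode above 0.04 m)) or (horizontal distance between teaspoon and bottle_yellow below 0.15 m and (angle between bottle_yellow's own z axis and vertical above 0.25 rad or distance of bottle_yellow from where it was at the start of the episode above 0.04 m))).
It fails at once if the other bottle is shifted more than 20 mm or its cap is opened ((horizontal distance between teaspoon and bottle_red below 0.15 m and (distance of bottle_yellow from where it was at the start of the episode above 0.02 m or z of cap_yellow in the frame of bottle_yellow above 0.13 m or angle between the x axis of cap_yellow and the x axis of bottle_yellow, either way round above 0.35 rad)) or (horizontal distance between teaspoon and bottle_yellow below 0.15 m and (distance of bottle_red from where it was at the start of the episode above 0.02 m or z of cap_red in the frame of bottle_red above 0.13 m or angle between the x axis of cap_red and the x axis of bottle_red, either way round above 0.35 rad))).
It fails at once if the teaspoon, tumbler, tiffin carrier, lunchbox or silicone lid is shifted more than 15 mm (distance of any of teaspoon, tumbler, tiffin, lunchbox, silicone_lid from where it was at the start of the episode above 0.015 m).
It fails at once if the cap slips from the fingers and drops on the counter (height (world z) of any of cap_red, cap_yellow below 0.08 m).
It also fails if it takes over 34 s, if anything falls off the work surface, if the arm or the gripper's body presses on something with over 40 N, if the wrist force passes 120 N, or if a joint passes its speed limit or range.

## Working session

There is one attempt and no reset: what is moved stays moved. The work goes in short steps, Python scripts to look and compute and a tool call to move; the robot and the scene stay as the last step left them, time stands still between calls to the robot, and variables do not carry over. Pictures are saved under pics/ and viewed, at most 10 in all, crops included, and the job is handed in when it is done.

Besides the shell and the picture viewer there is one more tool, called after "Emit:" by a JSON object that holds its "fn" and its "kwargs". step_arm: Moves the arm, as the interface text tells. Its arguments: {"type":"object","properties":{"steps":{"type":"array","items":{"type":"array","items":{"type":"number"}}},"force":{"type":"number"}},"required":["steps"]}

```bash
mkdir -p pics; ls; python3 - <<'E'
from workcell import *
import cv2
for n in("scene","top"):
    f=grab_frame(n); cv2.imwrite(f"pics/{n}0.png",f["image"]); print(n,f["fovy"],f["cx"],f["cy"],f["origin"],f["rotation"])
print(state())
E
```

```text
pics
scene 48.93046604289677 255.02764774453794 189.02075292717726 [925.16841701 628.95164368 896.62607494] [-139.54889166    0.69255897  152.99753097]
top 48.244650147918556 253.89941411619688 188.54768215450952 [ 400.52258358   13.3749659  1380.46453759] [-171.16174636    0.21398342  -91.01813783]
{'time_s': 0.1, 'qpos': array([-6.53185780e+01,  1.83475973e+01,  8.96977900e+01, -1.79999800e-03,
        7.20429689e+01, -1.14560377e+00]), 'qvel': array([ 0.04461508, -0.07187117, -0.21880679, -0.05182674,  0.02979959,
       -0.0117463 ]), 'effort': array([-6.35749402e-04, -4.13331950e+01, -2.32508808e+01,  7.28258654e-02,
        4.21865936e-02, -6.86656449e-05]), 'ee_pos': array([ 250.31561128, -517.17421591,  213.21917976]), 'ee_rot': array([-1.79911627e+02, -5.54081219e-05,  2.58275820e+01]), 'force': array([ 0.60413888, -0.3044483 , -0.5506343 ]), 'torque': array([-0.02060737,  0.0372286 ,  0.02906311]), 'gripper_force': 0.0, 'gripper_width': 91.28770937641758}
```

View pics/scene0.png

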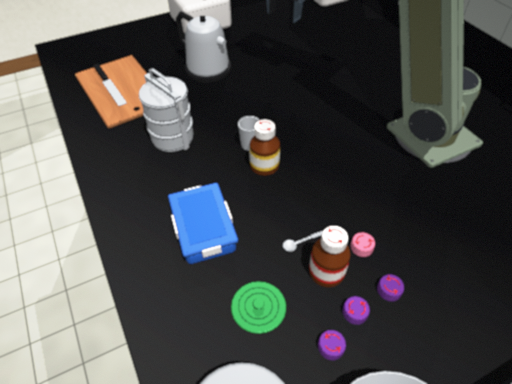

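View pics/top0.png

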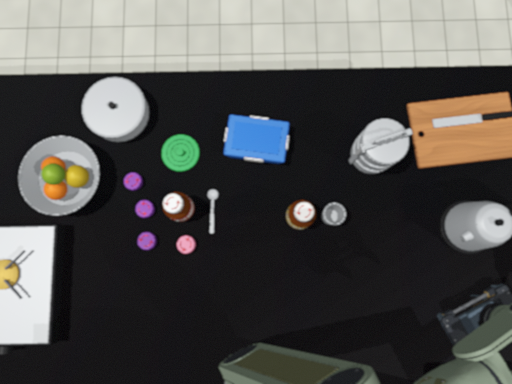

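Everything that could be taken for the target, with scene pixels:
- White cap on the red-banded bottle (334,238). The spoon (305,240) lies beside it.
- White cap on the yellow-banded bottle (264,129), next to the tumbler (249,130).
- Pink look-alike (363,244).
- Purple look-alikes (391,288), (356,310) and (332,345).

I choose the red-banded bottle's cap. Next I'll measure it and check it in a close crop.

```bash
cat > h.py <<'E'
import cv2,numpy as np
from scipy.spatial.transform import Rotation as Ro
from workcell import *
def ray(f,uv):
    h=f["image"].shape[0]; F=h/2/np.tan(np.radians(f["fovy"]/2))
    d=Ro.from_euler("xyz",f["rotation"],degrees=True).as_matrix()@np.array([(uv[0]-f["cx"])/F,(uv[1]-f["cy"])/F,1])
    return np.array(f["origin"]),d
def plane(f,uv,z):
    o,d=ray(f,uv); return o+d*(z-o[2])/d[2]
def proj(f,p):
    F=f["image"].shape[0]/2/np.tan(np.radians(f["fovy"]/2))
    c=Ro.from_euler("xyz",f["rotation"],degrees=True).as_matrix().T@(np.array(p)-f["origin"])
    return c[:2]/c[2]*F+[f["cx"],f["cy"]]
def white(f,uv,r=22):
    "bounding contour of the white blob (red arrows closed over) near uv"
    im=f["image"].astype(int); m=((im.min(2)>120)&(im.max(2)-im.min(2)<60)).astype(np.uint8)
    k=np.zeros_like(m); cv2.circle(k,tuple(map(int,uv)),r,1,-1); m=cv2.morphologyEx(m*k,cv2.MORPH_CLOSE,np.ones((5,5)))
    n,l,s,c=cv2.connectedComponentsWithStats(m); i=1+np.argmin(np.hypot(*(c[1:]-uv).T)+(s[1:,4]<40)*99)
    return s[i],c[i],l==i
E
python3 - <<'E'
from h import *
s=grab_frame("scene");t=grab_frame("top")
for n,f,uv in(("scene",s,(334,236)),("top",t,(172,203)),("scene-y",s,(264,129)),("top-y",t,(304,211))):
    b,c,m=white(f,uv,16); print(n,b,c,"at z152",plane(f,c,152).round(1),"z139",plane(f,c,139).round(1))
print("spoon",plane(t,(213,193),5).round(),plane(t,(212,232),5).round(),plane(s,(290,245),5).round())
print("tumbler",plane(t,(334,214),85).round(),"lid",plane(t,(180,153),5).round())
a=cv2.resize(s["image"][190:300,270:410],None,fx=4,fy=4,interpolation=2)
b=cv2.resize(t["image"][180:240,150:240],None,fx=5,fy=5,interpolation=2)[:,:450]
C=np.zeros((440+0,790,3),np.uint8);C[:,:560]=a;C[:300,560:]=b[:,:230];cv2.imwrite("pics/crop1.png",C)
E
```

```text
scene [319 225  30  28 618] [333.83171521 238.17475728] at z152 [559.7 257.  152. ] z139 [553.3 250.6 139. ]
top [162 193  21  21 339] [172.30973451 202.84660767] at z152 [554.1 250.8 152. ] z139 [555.8 253.3 139. ]
scene-y [248 117  28  23 492] [261.57113821 128.46544715] at z152 [ 534.2 -120.1  152. ] z139 [ 527.3 -133.2  139. ]
top-y [294 202  21  20 330] [303.56060606 211.37575758] at z152 [ 522.6 -127.   152. ] z139 [ 523.9 -128.5  139. ]
spoon [602. 148.   5.] [476. 151.   5.] [596. 150.   5.]
tumbler [ 520. -226.   85.] lid [737. 256.   5.]
```

View pics/crop1.png

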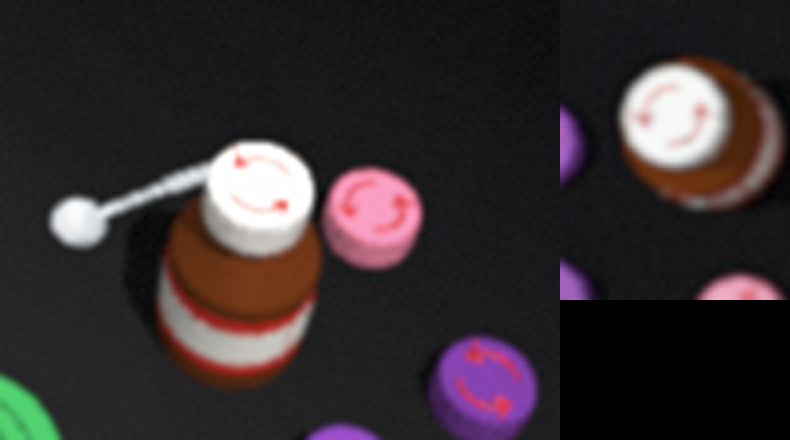

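The crop confirms it: white cap with red arrows on the red-banded bottle, spoon beside it, and the pink and purple look-alikes are clear of it. The cap axis is at about (555, 252) mm. Now moving over it.

Emit:
{"fn": "step_arm", "kwargs": {"steps": [[0,0,0,38,-35,0,1],[0,0,0,38,-35,0,1],[0,0,0,38,-35,0,1],[0,0,0,38,-35,0,1],[0,0,0,38,-35,0,1],[0,0,0,38,-35,0,1],[0,0,0,38,-35,0,1],[0,0,0,38,-35,0,1]]}}

```text
time_s: 1.2
ee_pos: [402.5, -131.5, 214.0]
ee_rot: [180.0, -0.0, 25.8]
force: [0.9, -0.8, 0.2]
gripper_width: 91.6
gripper_force: 0.0
```

Emit:
{"fn": "step_arm", "kwargs": {"steps": [[0,0,0,38,-35,0,1],[0,0,0,38,-35,0,1],[0,0,0,38,-35,0,1],[0,0,0,38,-35,0,1],[0,0,0,38,-35,0,1],[0,0,0,38,-35,0,1],[0,0,0,38,-35,0,1],[0,0,0,38,-35,0,1]]}}

```text
time_s: 2.2
ee_pos: [554.2, 253.0, 213.7]
ee_rot: [180.0, 0.0, 25.8]
force: [0.6, 1.2, 1.0]
gripper_width: 91.4
gripper_force: 0.0
```

Emit:
{"fn": "step_arm", "kwargs": {"steps": [[0,0,0,0,0,0,1],[0,0,0,0,0,0,1],[0,0,0,0,0,0,1],[0,0,0,0,0,0,1],[0,0,0,0,0,0,1],[0,0,0,0,0,0,1],[0,0,0,0,0,0,1],[0,0,0,0,0,0,1]]}}

```text
time_s: 3.2
ee_pos: [553.8, 251.4, 213.9]
ee_rot: [180.0, 0.0, 25.8]
force: [0.2, 0.2, -0.4]
gripper_width: 91.0
gripper_force: 0.0
```

```bash
python3 - <<'E'
from h import *
s=grab_frame("scene");t=grab_frame("top");st=state();print(st)
a=cv2.resize(s["image"][160:310,260:420],None,fx=2.5,fy=2.5,interpolation=2)
b=cv2.resize(t["image"][130:280,90:250],None,fx=2.5,fy=2.5,interpolation=2)
cv2.imwrite("pics/over.png",np.hstack([a,b]))
print("tip proj scene",proj(s,st["ee_pos"]),proj(s,(555,252,152)),"top",proj(t,st["ee_pos"]),proj(t,(555,252,152)))
b_,c,m=white(s,(334,236),16);print(b_,c)
E
```

```text
{'time_s': 3.3, 'qpos': array([ 2.33383149e+01,  2.13262122e+01,  8.50908046e+01, -4.66264352e-03,
        7.35866824e+01,  8.75074996e+01]), 'qvel': array([-0.00121894, -0.00823185, -0.11132632, -0.04628721,  0.02098797,
        0.02534599]), 'effort': array([-1.92171161e-02, -4.44434237e+01, -2.35727960e+01,  3.65298043e-02,
       -7.43791787e-02, -4.28556143e-05]), 'ee_pos': array([553.78189258, 251.43151806, 213.88667524]), 'ee_rot': array([1.79995693e+02, 3.89022840e-03, 2.58321329e+01]), 'force': array([ 0.1025811 ,  0.28583222, -0.32629749]), 'torque': array([ 0.02955087,  0.01479722, -0.07183684]), 'gripper_force': 0.0, 'gripper_width': 91.00938286485156}
tip proj scene [338.72729315 217.66489255] [334.33542024 235.55110236] top [167.74986344 200.26126463] [171.89454689 202.56117899]
[319 226  29  27 588] [333.65816327 238.56802721]
```

View pics/over.png

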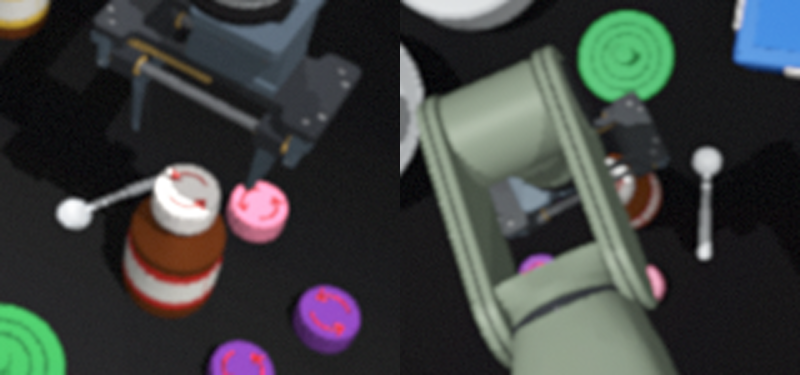

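The fingers straddle the cap axis: in the left view the tips are at about (315,210) and (365,234), and the cap top is at (335,235). Descending to tip z = 122, then closing gently.

Emit:
{"fn": "step_arm", "kwargs": {"steps": [[0,0,0,1,0,15,1],[0,0,0,0,0,15,1],[0,0,0,0,0,15,1],[0,0,0,0,0,15,1],[0,0,0,0,0,14,1],[0,0,0,0,0,10,1],[0,0,0,0,0,8,1],[0,0,0,0,0,0,1]]}}

```text
time_s: 4.3
ee_pos: [554.5, 251.7, 121.4]
ee_rot: [180.0, 0.1, 25.8]
force: [0.2, -0.5, 0.6]
gripper_width: 91.1
gripper_force: 0.0
```

Emit:
{"fn": "step_arm", "kwargs": {"steps": [[0,0,0,0,0,0,0.7],[0,0,0,0,0,0,0.65],[0,0,0,0,0,0,0.62],[0,0,0,0,0,0,0.6],[0,0,0,0,0,0,0.57],[0,0,0,0,0,0,0.54],[0,0,0,0,0,0,0.5],[0,0,0,0,0,0,0.4]], "force": 8}}

```text
time_s: 5.3
ee_pos: [555.0, 251.6, 122.2]
ee_rot: [180.0, -0.0, 25.8]
force: [1.4, -3.0, 2.9]
gripper_width: 53.0
gripper_force: 8.0
```

Emit:
{"fn": "step_arm", "kwargs": {"steps": [[0,0,0,0,0,0,0.4],[0,0,0,0,0,0,0.4],[0,0,0,0,0,1,0.4],[0,0,0,0,0,1,0.4],[0,0,0,0,0,1,0.4],[0,0,0,0,0,1,0.4],[0,0,0,0,0,1,0.4],[0,0,0,0,0,0,0.4]], "force": 55}}

```text
time_s: 6.3
ee_pos: [555.3, 251.8, 118.5]
ee_rot: [180.0, -0.1, 25.8]
force: [0.5, -3.7, 9.8]
gripper_width: 52.1
gripper_force: 55.0
```

Emit:
{"fn": "step_arm", "kwargs": {"steps": [[0,0,0,0,0,1,0.4],[0,0,0,0,0,1,0.4],[0,0,0,0,0,1,0.4],[0,0,0,0,0,1,0.4],[0,0,0,0,0,0.5,0.4],[0,0,0,0,0,0,0.4],[0,0,0,0,0,0,0.4],[0,0,0,0,0,0,0.4]]}}

```text
time_s: 7.3
ee_pos: [555.5, 251.7, 115.1]
ee_rot: [179.9, -0.2, 25.8]
force: [-1.7, -5.2, 15.4]
gripper_width: 52.3
gripper_force: 55.0
```

Emit:
{"fn": "step_arm", "kwargs": {"steps": [[0,0,0,0,0,1,0.4],[0,0,0,0,0,1,0.4],[0,0,0,0,0,0,0.4],[0,0,-2,0,0,0,0.4],[0,0,-4,0,0,0,0.4],[0,0,-4,0,0,0,0.4],[0,0,-4,0,0,0,0.4],[0,0,0,0,0,0,0.4]]}}

```text
time_s: 8.3
ee_pos: [555.4, 252.4, 114.3]
ee_rot: [180.0, -0.2, 39.9]
force: [-3.5, -4.8, 21.0]
gripper_width: 52.3
gripper_force: 55.0
```

```bash
python3 - <<'E'
from h import *
s=grab_frame("scene");st=state();print(st["ee_pos"],st["ee_rot"],st["force"],st["torque"])
cv2.imwrite("pics/press.png",cv2.resize(s["image"][190:300,270:410],None,fx=5,fy=5,interpolation=2))
E
```

```text
[555.37232963 252.42320814 114.36650855] [179.94742624  -0.22788559  39.85413612] [-4.65697249 -4.15897182 20.12776179] [-0.78148641  0.49737189  0.0803108 ]
```

View pics/press.png

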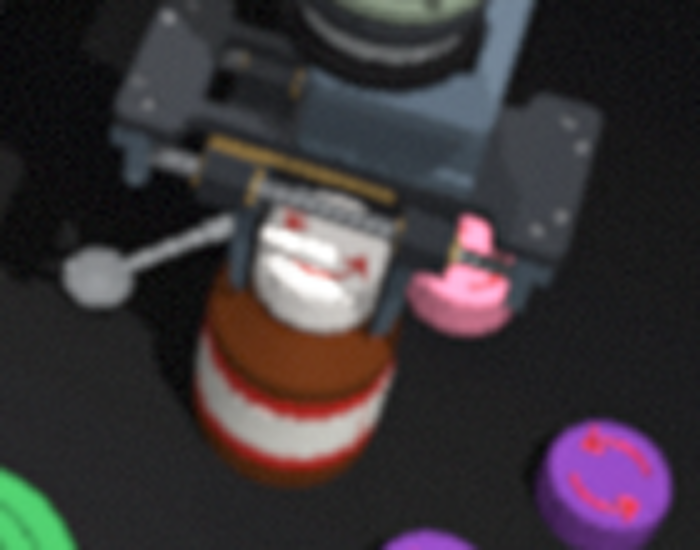

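The cap is held square between the pads and the bottle is upright, at crop (300,400). It is 14° into the turn with the press holding. Twisting on to about 60°.

Emit:
{"fn": "step_arm", "kwargs": {"steps": [[0,0,-6,0,0,0,0.4],[0,0,-6,0,0,0,0.4],[0,0,-6,0,0,0,0.4],[0,0,-7,0,0,0,0.4],[0,0,-7,0,0,0,0.4],[0,0,-7,0,0,0,0.4],[0,0,-7,0,0,0,0.4],[0,0,0,0,0,0,0.4]]}}

```text
time_s: 9.35
ee_pos: [557.7, 252.6, 114.5]
ee_rot: [179.5, -0.2, 85.9]
force: [1.2, -4.2, 18.4]
gripper_width: 52.7
gripper_force: 55.0
```

```bash
python3 - <<'E'
from h import *
s=grab_frame("scene");st=state();print(st["time_s"],st["ee_pos"],st["ee_rot"],st["force"],st["torque"])
cv2.imwrite("pics/turned.png",cv2.resize(s["image"][190:300,270:410],None,fx=5,fy=5,interpolation=2))
E
```

```text
9.4 [557.68433659 252.61129957 114.54838478] [179.52496921  -0.19226916  85.84405074] [ 2.85006773 -3.82864067 19.11100494] [-0.73185295 -0.35852875  0.00295245]
```

View pics/turned.png

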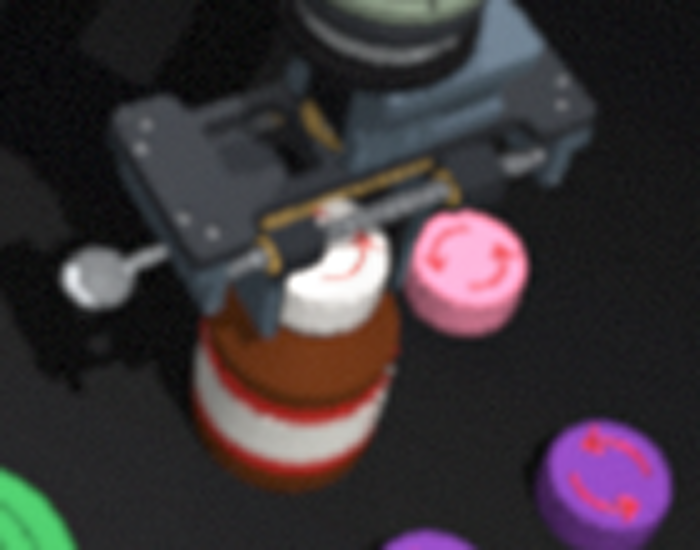

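The cap turned with the fingers: the right-hand arrowhead moved from (360,265) to (362,238), up and round, and the bottle stands where it was. Now easing the press and lifting slowly while watching the force.

Emit:
{"fn": "step_arm", "kwargs": {"steps": [[0,0,0,0,0,-1,0.4],[0,0,0,0,0,-1,0.4],[0,0,0,0,0,-2,0.4],[0,0,0,0,0,-2,0.4],[0,0,0,0,0,-2,0.4],[0,0,0,0,0,-3,0.4],[0,0,0,0,0,-3,0.4],[0,0,0,0,0,0,0.4]]}}

```text
time_s: 10.4
ee_pos: [554.9, 252.3, 124.4]
ee_rot: [180.0, -0.0, 85.8]
force: [2.4, -0.3, 1.8]
gripper_width: 52.6
gripper_force: 55.0
```

Emit:
{"fn": "step_arm", "kwargs": {"steps": [[0,0,0,0,0,-2,0.4],[0,0,0,0,0,-2,0.4],[0,0,0,0,0,-2,0.4],[0,0,0,0,0,-2,0.4],[0,0,0,0,0,-2,0.4],[0,0,0,0,0,-2,0.4],[0,0,0,0,0,0,0.4],[0,0,0,0,0,0,0.4]]}}

```text
time_s: 11.4
ee_pos: [554.5, 251.8, 136.4]
ee_rot: [-180.0, 0.0, 85.8]
force: [-0.5, -0.3, -0.1]
gripper_width: 52.8
gripper_force: 55.0
```

Emit:
{"fn": "step_arm", "kwargs": {"steps": [[0,0,0,0,0,-6,0.4],[0,0,0,0,0,-8,0.4],[0,0,0,0,0,-10,0.4],[0,0,0,0,0,-10,0.4],[0,0,0,0,0,-8,0.4],[0,0,0,0,0,-5,0.4],[0,0,0,0,0,0,0.4],[0,0,0,0,0,0,0.4]]}}

```text
time_s: 12.4
ee_pos: [554.5, 251.7, 183.1]
ee_rot: [-180.0, 0.0, 85.8]
force: [0.3, -0.1, -1.3]
gripper_width: 52.2
gripper_force: 55.0
```

```bash
python3 - <<'E'
from h import *
s=grab_frame("scene");t=grab_frame("top");st=state();print(st["time_s"],st["ee_pos"],st["force"],st["gripper_width"],st["gripper_force"])
a=cv2.resize(s["image"][160:310,260:420],None,fx=2.5,fy=2.5,interpolation=2)
b=cv2.resize(t["image"][130:280,90:250],None,fx=2.5,fy=2.5,interpolation=2)
cv2.imwrite("pics/lifted.png",np.hstack([a,b]))
E
```

```text
12.5 [554.46696755 251.71846177 182.97284394] [-0.0035528   0.55165872 -0.20092046] 52.323506968403876 54.99986666254699
```

View pics/lifted.png

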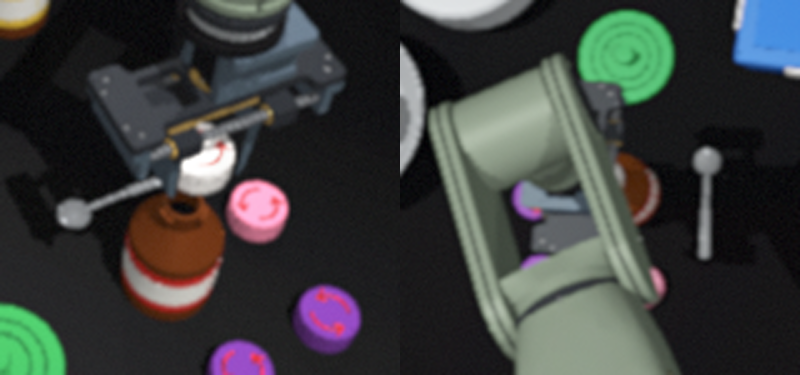

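The cap is in the fingers at (205,165), and the open neck shows below it at (183,207). The bottle is standing in place and nothing else has moved, so I'm handing in.

```bash
python3 -c "
from workcell import *
print(job_done())"
```

```text
the job is handed in; nothing more can be done
None
```

The red-banded bottle's cap, the one beside the teaspoon, was pressed, twisted about 60° and lifted off; it is held upright about 5 cm above the open rim, and the job was handed in at 12.5 s without the judge's result being shown.

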